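Swing a guide rail into line against its fence

TASK

Without lifting it off the plate, slide the guide rail that lies askew on the alignment plate until its left end meets the end stop with its robot-side flank at the round pivot post, still askew. Then swing it about that post, past the spring catch, and, without letting it knock against the fence, press it home there with a steady push of about 10 N (at least 5 N must reach the fence for a moment, never more than 15 N) so that the catch springs out behind it. Leave it flush along the fence with its left end still at the end stop, and the small things on and around the plate undisturbed.

Things in the scene. Friction and masses are not known exactly. Their poses are not given: they have to be found in the camera images.
- fixture: aluminium alignment plate fixed to the worktop, 195 x 300 x 12 mm. Origin on the worktop; the plate spans x = -90 to 105 and y = -150 to 150; x points away from the robot, across the rail's seat; y to the left, along the seat; z up; top 12 mm above the origin. The numbers in the entries below are mm in this frame. The seated rail lies along y with its left end at y = 100
- post_top (a point): top centre of the pivot post: fixed steel dowel, 12 mm diameter, 24 mm high above the plate, at x = 23, y = 85. It stands on the robot's side of the rail's seat, 15 mm short of its left end
- end_stop_face (a point): on the end stop's face, half-way up: fixed steel block 48 mm wide (x = 22 to 70), 14 mm deep (y = 100 to 114), 16 mm high above the plate; its face at y = 100, looking right (-y), stops the rail's left end. The point is at x = 40, y = 100
- fence: dark fixed back bar of the fence (origin: its underside centre, at x = 90, y = -20; axes as the fixture's). Its screws set the bright L-shaped bracket before it, which is the fence proper and carries the catch: face 110 mm long (y = -75 to 35), 14 mm high. The setting is not measured: the face stands anywhere from x = 50 to 62, and must be found by feel; it does not yield
- catch (a joint): travel of the spring catch (m): 0 = out, up to 0.009 as its nose is pushed right (-y) into the dark housing (34 x 34 x 18 mm, at the bracket's right end). 3.2 N at 0, plus 450 N/m. The rail's right end drives it back 4 mm over a 30 degree ramp (about 10 N to push past); it springs out behind the rail's robot-side flank when the rail is within 1 mm of the fence face
- rail: loose straight steel guide rail with waisted sides and four dark bolt holes in the top, 20 x 200 x 18 mm, 0.3 to 0.65 kg. Origin: centre of its underside; y along its length towards its left end (the end by the post), x across it towards the fence, z up. At the start it lies flat on the plate, its right end swung 0.24 to 0.36 rad towards the robot and its left end 20 to 40 mm short of the end stop
- rail_center (a point): centre of the rail, half-way up (9 mm above its underside)
- rail_heel (a point): rail's heel: corner of left end and robot-side flank, half-way up (rail x = -10, y = +100 mm)
- rail_toe (a point): corner of the rail's right end and robot-side flank, half-way up (rail x = -10, y = -100 mm)
- pin_gauge: bystander: steel pin gauge, 14 mm diameter, 70 mm long, on the plate's front left part; origin at its underside centre
- gauge_block: bystander: steel gauge block 35 x 30 x 9 mm on the plate's left, in front of the post; origin at its underside centre
- loupe: bystander: black loupe, 38 mm diameter, 43 mm high, left of the plate; origin at its underside centre
- micrometer: bystander: micrometer, 52 x 124 x 17 mm, left of the plate; origin at its underside centre

How it is judged:
By the outcome, as a careful person would: the job done as asked, in the order asked, and still so for the second after the job is handed in, with the robot touching nothing.
It also fails if it takes over 72 s, if anything falls off the work surface, if the arm or the gripper's body presses on something with over 40 N, if the wrist force passes 120 N, or if a joint passes its speed limit or range.

ROBOT

A 6-joint arm with a two-finger parallel gripper is mounted at the origin on a cart in front of the work surface, level with it; the furniture and walls round the work are solid. World frame = base frame: x ahead of the robot, y to its left, z up, the work surface at z = 0. Lengths are in m, angles in rad, forces in N, time in s.
With the tool pointing down it reaches from about 0.25 to 0.725 m from the base axis. Payload 4 kg.
Tool frame: the origin (TCP) lies midway between the tips of the shut fingers; the grasp point (between the pads) lies 19 mm behind it; z points along the fingers, y is the line along which they close (so a half turn about z gives the same grasp; the last joint's range is limited). The gripper opens to 85 mm and grips with 20 to 120 N. Pads are 22 mm wide; open, the fingers measure 114 mm over their backs; the gripper's body (76 mm by 85 mm) begins 54 mm behind the grasp point. The pads swing forward as they close: fully open they stand 13 mm farther back than shut.
Start: joints at [1.304, 0.241, 0.005, 1.335, 0, 1.571], TCP at [0.132, 0.482, 0.231] pointing down, gripper open.
Joint ranges: [-2.72, 2.72], [-1.05, 1.87], [-1.09, 1.28], [-1.99, 2.15], [-1.42, 1.44], [-3.14, 3.14]. Speed limits (rad/s): [2.79, 2.79, 3.14, 3.14, 3.14, 3.14].

INTERFACE

Orientations are given as a unit quaternion [x, y, z, w].
In Python, from workcell import status, camera, get_calibration, ticket gives the robot as it stands.
- The arm moves only by the shell command python3 -m creep 'ROWS' [OPENING]. ROWS is JSON, a list of rows, each a list of 6 numbers: the shift along the world's x, y, z in cm, then the turn, a rotation vector about the world's x, y, z in degrees. A call has 1 to 8 rows; each row shifts and turns the commanded pose from where the row before left it; what a row does not reach is not made up. A row lasts 1/10 s, in which the tool goes at most 50 mm and 8.59 degrees, less where a joint would pass 70% of its speed; a pose out of reach is approached as far as the arm can. A call is refused whole if a number of a shift passes 5 or a number of a turn 8.59, either way. A call with a gripper value outside its range is refused whole. OPENING is the opening, from -1 (shut) to 1 (fully open), so that 0 is half open, set as the call begins (- or left out, the last holds). The fingers move at their own pace and stop on an object; the grip force is fixed at half the most. Time passes only in rows, so rows that do not move let the fingers close. It gives the time, the measured TCP pose, the force, the opening and the grip force at its end, in the units of the state.
- status.get_obs(): the state, without advancing time (a new reading comes with each control period).
- camera(name): name is "scene" or "side" or "wrist"; returns the picture (400x640x3 uint8, red, green, blue); there is no depth.
- get_calibration(name): a dict with "fx", "fy", "cx", "cy" (pixels), "rvec" (rotation vector, rad) and "tvec" (3), from world to camera coordinates, as OpenCV has them; the wrist camera has in their place "tool_from_camera" (4x4, takes a point from camera to tool coordinates, whose origin is the TCP and whose axes are the flange's). Camera axes: x right, y down, z forward; pixel columns grow to the right and rows downward; lengths in m; the calibration is good to about 2 mm. The wrist camera is an equidistant fisheye: a pixel r from the principal point sees the ray r / f radians off the axis. A picture is of the moment at which its call begins: read the wrist's pose just before it. get_calibration takes no time and is no camera call.
- ticket.job_done(): hands the job in; it is judged then, once.
The state is a dict: "clock": time; "joint_pos": joint angles; "joint_vel": joint speeds; "tau": joint torques, N m; "eef_pos": TCP position; "tool_rot": TCP orientation; "ft_force": force on the tool from outside, world axes, zero at the start; "ft_torque": the same for the moment, N m; "grip_width": finger opening in m; "grasp_force": force on a finger pad.
Only numpy, scipy, OpenCV 4.12 (cv2) and the standard library are available. Lean on these libraries where they do the work, as an engineer would, in place of code of your own. Each camera call takes 0.05 s, during which the arm holds its last target. There are 200 camera calls.

## Working session

There is one attempt and no reset: what is moved stays moved. The work goes in short steps, Python scripts to look and compute and a shell command to move; the robot and the scene stay as the last step left them, time stands still between calls to the robot, and variables do not carry over. Pictures are saved under pics/ and viewed, at most 10 in all, crops included, and the job is handed in when it is done.

```bash
mkdir -p pics; cat > h.py <<'E'
import numpy as np, cv2
from workcell import status, camera, get_calibration, ticket
def shot(n,f):
    im=camera(n); cv2.imwrite('pics/'+f,im[:,:,::-1]); return im
def ray(n,uv):
    c=get_calibration(n);R=cv2.Rodrigues(np.array(c['rvec'],float))[0];t=np.array(c['tvec'],float).ravel()
    d=R.T@np.array([(uv[0]-c['cx'])/c['fx'],(uv[1]-c['cy'])/c['fy'],1.]);return -R.T@t,d
def onz(n,uv,z):
    o,d=ray(n,uv);return o+d*(z-o[2])/d[2]
E
python3 - <<'E'
from h import *
o=status.get_obs();print(o)
shot('scene','s0.png');shot('side','d0.png')
for n in('scene','side','wrist'):print(get_calibration(n))
E
```

```text
{'clock': 0.0, 'joint_pos': array([1.30398256e+00, 2.41409828e-01, 3.70314104e-03, 1.33518247e+00,
       1.46343084e-06, 1.57078357e+00]), 'joint_vel': array([-0.00098631, -0.00039683, -0.00033596,  0.00104619, -0.00060507,
        0.00078792]), 'tau': array([ 4.22536814e-04, -3.72319007e+01,  2.52406722e+01,  1.70749583e-02,
        1.54931090e-04,  1.09721704e-06]), 'eef_pos': array([0.13166163, 0.48169491, 0.23040648]), 'tool_rot': array([ 1.33005129e-01,  9.91114797e-01, -1.03701764e-03, -1.39916913e-04]), 'ft_force': array([-0.69367989, -0.05787363, -0.12608277]), 'ft_torque': array([-0.01327534,  0.0658995 ,  0.02328893]), 'grasp_force': 0.0, 'grip_width': 0.08523944189331646}
{'fx': 461.4285239211016, 'fy': 461.4285239211016, 'cx': 311.8992303610673, 'cy': 201.75761941622915, 'rvec': array([ 2.00267189, -0.73604403,  0.40899258]), 'tvec': array([-0.26172562,  0.27763796,  0.6948429 ])}
{'fx': 411.3277559455533, 'fy': 411.3277559455533, 'cx': 315.73839331967883, 'cy': 199.20455836089354, 'rvec': array([ 0.6423564 , -2.42002509,  1.42329568]), 'tvec': array([0.51784899, 0.09629948, 0.95375749])}
{'fx': 309.70691628693146, 'fy': 309.70691628693146, 'cx': 318.85733374732786, 'cy': 198.0794657175558, 'tool_from_camera': array([[-9.21257858e-04, -9.58396105e-01, -2.85440110e-01,
         7.10679733e-02],
       [ 9.99999553e-01, -9.43629832e-04, -5.91587838e-05,
        -6.20146028e-04],
       [-2.12652255e-04, -2.85440037e-01,  9.58396546e-01,
        -1.43375421e-01],
       [ 0.00000000e+00,  0.00000000e+00,  0.00000000e+00,
         1.00000000e+00]])}
```

View pics/s0.png

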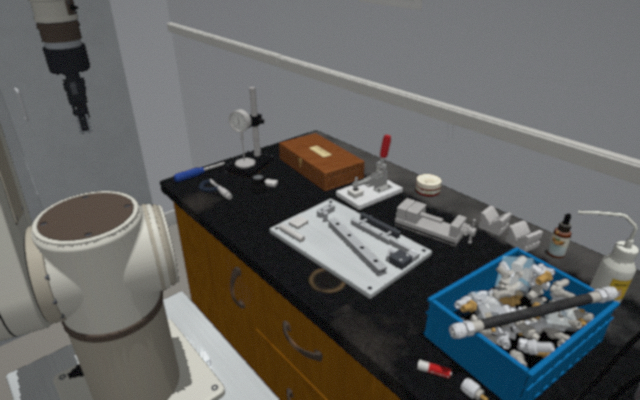

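View pics/d0.png

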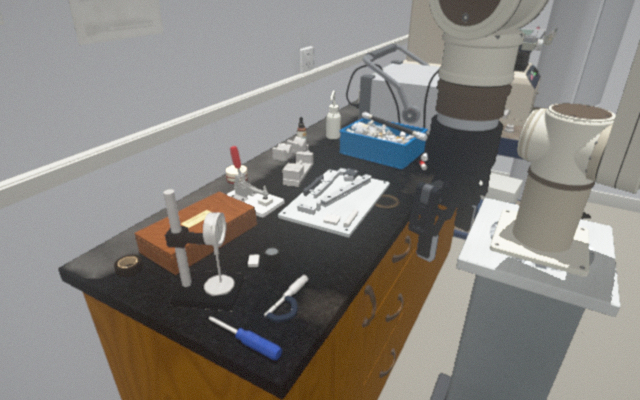

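The scene view shows the plate at about (272,232)-(373,292)-(430,250)-(327,200), with the rail running from (330,222) to (378,268). The side view shows the plate at about (283,205)-(388,190). I'll fit the plate and rail by mask and enlarge the crop.

```bash
python3 - <<'E'
from h import *
for n,f,box,seed in(('scene','s0.png',(260,190,440,300),(300,222)),('side','d0.png',(270,155,400,240),(345,215))):
    im=cv2.imread('pics/'+f);x0,y0,x1,y1=box
    c=im[y0:y1,x0:x1];k=760//(x1-x0)
    cv2.imwrite('pics/crop_'+f,cv2.resize(c,None,fx=k,fy=k,interpolation=cv2.INTER_CUBIC))
    g=cv2.cvtColor(im,cv2.COLOR_BGR2GRAY);m=np.zeros_like(g);m[y0:y1,x0:x1]=(g[y0:y1,x0:x1]>120)*255
    m=cv2.morphologyEx(m,cv2.MORPH_CLOSE,np.ones((9,9)))
    nl,l=cv2.connectedComponents(m);m=(l==l[seed[1],seed[0]]).astype(np.uint8)
    ct=max(cv2.findContours(m,0,2)[0],key=cv2.contourArea)
    h=cv2.convexHull(ct);q=cv2.approxPolyDP(h,5,True)[:,0]
    print(n,k,g[seed[1],seed[0]])
    for p in q:print(p,onz(n,p,.012)[:2].round(4))
    print(cv2.minAreaRect(np.array([onz(n,p[0],.012)[:2]*1000 for p in ct],np.float32)))
E
```

```text
scene 4 202
[430 252] [ 0.5892 -0.0868]
[370 295] [ 0.4004 -0.0964]
[270 228] [0.3898 0.2024]
[337 190] [0.6223 0.2323]
[401 190] [0.7462 0.125 ]
((569.7969970703125, 69.82122802734375), (358.423828125, 318.5615539550781), 3.167893886566162)
side 5 243
[272 155] [ 0.8139 -0.0874]
[312 155] [ 0.6983 -0.1532]
[389 183] [ 0.4016 -0.0851]
[345 236] [0.392  0.2216]
[270 212] [0.6052 0.2188]
((600.2365112304688, 36.840484619140625), (414.70623779296875, 389.18212890625), 2.7796692848205566)
```

View pics/crop_s0.png

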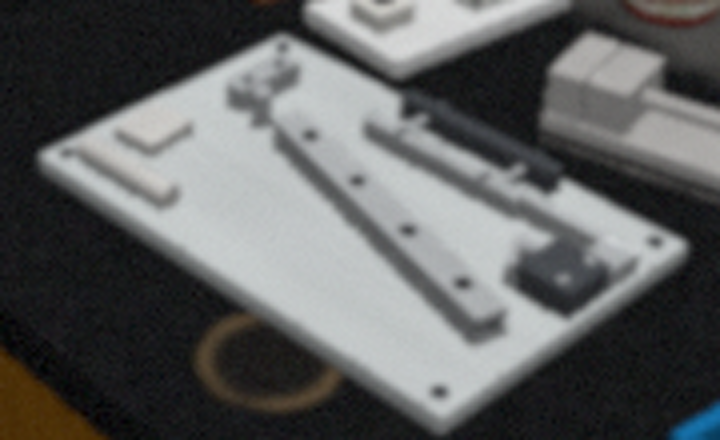

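The enlarged crop shows the plate's corners at (42,155), (438,418), (688,247), (285,33). The rail's top runs from (277,125)/(300,110) to (472,322)/(505,312). The post is near (262,100), the catch housing at (560,275), and the gauge block and pin are at upper left.

```bash
python3 - <<'E'
from h import *
def P(u,v,z):return onz('scene',(260+u/4,190+v/4),z)[:2]
c=[P(42,153,.012),P(438,418,.012),P(688,247,.012),P(285,33,.012)];print(np.round(c,4))
L=lambda a,b:np.linalg.norm(c[a]-c[b])
print([L(0,1),L(2,3),L(1,2),L(0,3)])
m=np.mean(c,0);d=(c[0]-c[1])+(c[3]-c[2]);yaw=np.arctan2(-d[0],d[1]);print('c',m,'yaw',yaw)
R=np.array([[np.cos(yaw),-np.sin(yaw)],[np.sin(yaw),np.cos(yaw)]])
org=m-R@[.0075,0];print('org',org)
for u,v in((277,128),(300,108),(472,322),(505,312)):print(((R.T@(P(u,v,.03)-org))*1000).round(1),P(u,v,.03))
print('holes',[((R.T@(P(u,v,.03)-org))*1000).round(1) for u,v in((310,135),(463,284))])
o=status.get_obs();print(cv2.Rodrigues(np.array([[1.,0,0]]))[0].shape)
from scipy.spatial.transform import Rotation as Ro
print(Ro.from_quat(o['tool_rot']).as_matrix().round(3))
E
```

```text
[[ 0.39    0.2009]
 [ 0.4006 -0.0949]
 [ 0.5931 -0.089 ]
 [ 0.5829  0.2108]]
[np.float64(0.2959730252627374), np.float64(0.2998933066266646), np.float64(0.19251324978400672), np.float64(0.19316054593558513)]
c [0.49166216 0.05693588] yaw 0.03479363108014177
org [0.4841667  0.05667498]
[ 6.3 56.6] [0.48847441 0.11347628]
[30.1 62.6] [0.51205658 0.12030884]
[ -42.5 -127.5] [ 0.44613533 -0.07219096]
[ -25.2 -133.2] [ 0.46364004 -0.07733452]
holes [array([14.7, 39.2]), array([ -23.6, -105.3])]
(3, 3)
[[-0.965  0.264 -0.001]
 [ 0.264  0.965 -0.002]
 [ 0.    -0.002 -1.   ]]
```

```bash
python3 -m creep '[[3,-4.1,0,0,0,-8],[3,-4.1,0,0,0,-8],[3,-4.1,0,0,0,-8],[3,-4.1,0,0,0,-8],[3,-4.1,0,0,0,-8],[3,-4.1,0,0,0,-8],[3,-4.1,0,0,0,-8],[3,-4.1,0,0,0,-8]]' 0; python3 -m creep '[[3,-4,0,0,0,-8],[3,-4,0,0,0,-8],[3,-4,0,0,0,-7],[0,0,0,0,0,0],[0,0,0,0,0,0]]'
python3 - <<'E'
from h import *
print(status.get_obs());shot('wrist','w0.png')
E
```

```text
clock: 0.9
eef_pos: [0.3686, 0.1576, 0.2312]
tool_rot: [0.64, 0.768, 0.0, -0.0]
ft_force: [2.4, 1.0, 0.7]
grip_width: 0.0424
grasp_force: 0.0
clock: 1.4
eef_pos: [0.4578, 0.0385, 0.2305]
tool_rot: [0.779, 0.626, -0.001, -0.001]
ft_force: [-0.6, 0.3, 0.3]
grip_width: 0.0425
grasp_force: 0.0
{'clock': 1.4, 'joint_pos': array([ 8.35737928e-02,  1.62442413e-01, -9.54442877e-02,  1.31498831e+00,
        4.48541224e-04,  1.87110501e+00]), 'joint_vel': array([ 0.05156073, -0.02421408, -0.02135727,  0.00649836,  0.0036092 ,
        0.00016841]), 'tau': array([-1.08956918e+00, -3.28332245e+01,  2.56394881e+01, -1.69047439e-01,
       -8.64685513e-02,  6.03879191e-03]), 'eef_pos': array([0.45782125, 0.0384878 , 0.23052041]), 'tool_rot': array([ 7.79436056e-01,  6.26480889e-01, -7.36208116e-04, -7.67154125e-04]), 'ft_force': array([-0.63192493,  0.25404691,  0.28898018]), 'ft_torque': array([0.01610591, 0.01784464, 0.00969712]), 'grasp_force': 0.0, 'grip_width': 0.0425272391898951}
```

View pics/w0.png

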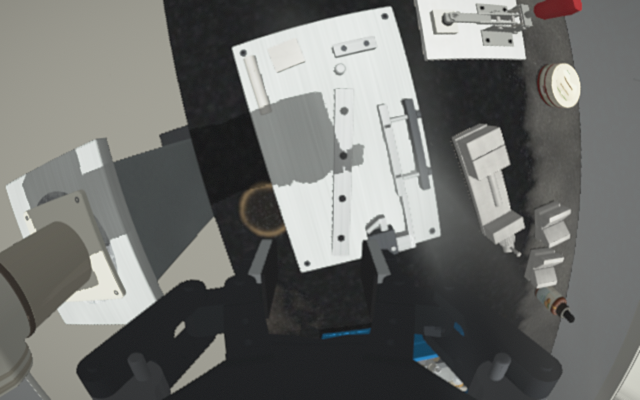

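The wrist picture shows the plate's corners at (233,47), (391,8), (440,235), (302,271), the post top at (340,70) and the rail's holes at (344,111), (343,156), (342,198), (341,238). The end stop is at (354,46) and the bracket runs from (383,105) to (405,230).

```bash
cat >> h.py <<'E'
from scipy.spatial.transform import Rotation as Ro
def wz(uv,z,o):
    c=get_calibration('wrist');T=np.array(c['tool_from_camera'])
    d=np.array([uv[0]-c['cx'],uv[1]-c['cy']]);r=np.linalg.norm(d);a=r/c['fx']
    v=np.r_[d/r*np.sin(a),np.cos(a)]
    R=Ro.from_quat(o['tool_rot']).as_matrix();v=R@T[:3,:3]@v;p=np.array(o['eef_pos'])+R@T[:3,3]
    return (p+v*(z-p[2])/v[2])[:2]
E
python3 - <<'E'
from h import *
o=status.get_obs();im=cv2.imread('pics/w0.png');g=cv2.cvtColor(im,cv2.COLOR_BGR2GRAY)
def sub(p,w=4):
    return cv2.cornerSubPix(g,np.array([[p]],np.float32),(w,w),(-1,-1),(3,50,.01))[0,0]
def dark(p,w=5):
    x,y=p;q=255.-g[y-w:y+w+1,x-w:x+w+1].astype(float);q=np.clip(q-np.percentile(q,70),0,None)
    yy,xx=np.mgrid[-w:w+1,-w:w+1];return (x+(q*xx).sum()/q.sum(),y+(q*yy).sum()/q.sum())
cs=[sub(p) for p in((233,47),(302,271),(440,235),(391,8))];print(np.round(cs,1).tolist())
c=[wz(p,.012,o) for p in cs];print(np.round(c,4).tolist())
L=lambda a,b:np.linalg.norm(c[a]-c[b])
print(L(0,1),L(2,3),L(1,2),L(0,3))
m=np.mean(c,0);d=(c[0]-c[1])+(c[3]-c[2]);yaw=np.arctan2(-d[0],d[1])
R=np.array([[np.cos(yaw),-np.sin(yaw)],[np.sin(yaw),np.cos(yaw)]]);org=m-R@[.0075,0];print('org',org,'yaw',yaw)
F=lambda p,z:(R.T@(wz(p,z,o)-org)*1000).round(1)
print('post',F((340,70),.036))
hs=[wz(dark(p),.03,o) for p in((344,111),(343,156),(342,198),(341,238))];h=np.array([R.T@(x-org)*1000 for x in hs]);print('holes',h.round(1).tolist(),np.round(hs,4).tolist())
d=h[0]-h[3];print('ang',np.arctan2(d[0],d[1]),'world',np.arctan2(d[0],d[1])-yaw)
for p in((334,89),(353,89),(332,254),(349,254)):print('railtop',F(p,.03))
for p in((333,48),(375,50)):print('stop',F(p,.028))
for p in((383,105),(400,229)):print('br',F(p,.026))
E
python3 -c "
import cv2;im=cv2.imread('pics/w0.png')[0:280,225:450];cv2.imwrite('pics/w0c.png',cv2.resize(im,None,fx=2.1,fy=2.1,interpolation=2))"
```

```text
[[231.3000030517578, 47.0], [300.6000061035156, 271.79998779296875], [440.0, 235.5], [390.6000061035156, 5.900000095367432]]
[[0.3896, 0.2074], [0.4046, -0.0914], [0.5984, -0.0816], [0.5839, 0.2171]]
0.2992010863200209 0.29907490765735384 0.19408815028948095 0.19453176470791694
org [0.4866194  0.06249097] yaw 0.04940894871485866
post [22.4 82.6]
holes [[15.1, 38.5], [1.6, -10.0], [-11.6, -58.3], [-25.0, -106.5]] [[0.4998, 0.1017], [0.4887, 0.0526], [0.4779, 0.0037], [0.4669, -0.0451]]
ang 0.2696946034771568 world 0.22028565476229814
railtop [11.1 64.3]
railtop [31.3 59.2]
railtop [ -40.6 -125.3]
railtop [ -20.2 -131. ]
stop [ 22.3 109.7]
stop [67.1 96.9]
br [60.3 34. ]
br [  49.1 -117.4]
```

View pics/w0c.png

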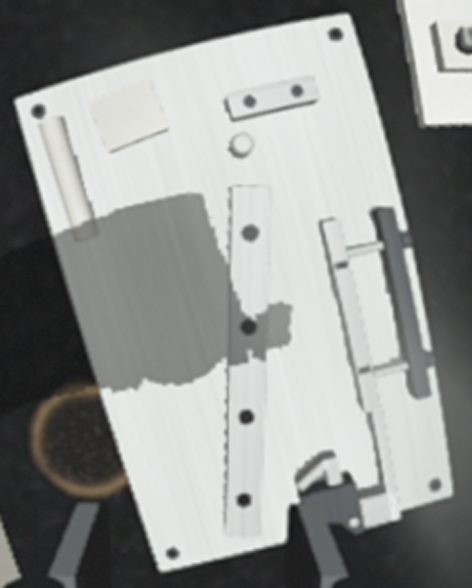

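The fit matches the known sizes (299 x 194, and the post is within 2.5 mm). The rail is at 0.27 rad with its heel about 35 mm short of the stop. I'll grasp it at rail y = -40.

```bash
python3 -m creep '[[0.8,-2.5,-4,0,0,0],[0.87,-2.44,-4,0,0,0],[0,0,-4,0,0,0],[0,0,-4,0,0,0],[0,0,-3,0,0,0],[0,0,-1.5,0,0,0],[0,0,0,0,0,0]]'; python3 -m creep '[[0,0,-0.5,0,0,0],[0,0,-0.3,0,0,0],[0,0,0,0,0,0]]'; python3 - <<'E'
from h import *
shot('wrist','w1.png')
E
```

```text
clock: 2.15
eef_pos: [0.4715, -0.008, 0.0242]
tool_rot: [0.778, 0.629, -0.002, -0.002]
ft_force: [0.4, -0.1, 0.4]
grip_width: 0.0422
grasp_force: 0.0
clock: 2.45
eef_pos: [0.4753, -0.0095, 0.019]
tool_rot: [0.778, 0.628, 0.001, 0.0]
ft_force: [-0.2, 0.7, -0.1]
grip_width: 0.0427
grasp_force: 0.0
```

View pics/w1.png

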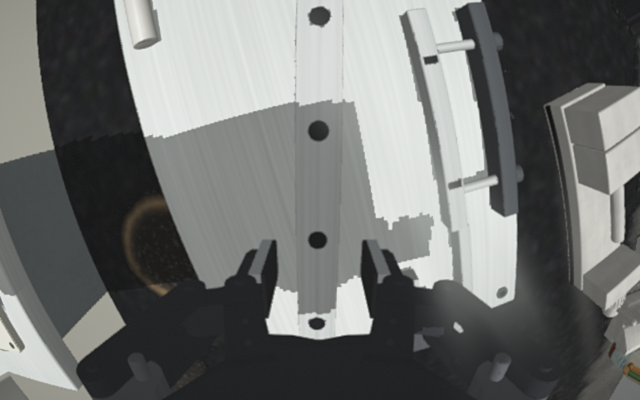

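The rail (columns 296-342, holes at column 318) is centred between the fingertips at columns 272 and 368, and it's parallel to the tool. I'll lower 3 mm and close.

```bash
python3 -m creep '[[0,0,-0.3,0,0,0],[0,0,0,0,0,0],[0,0,0,0,0,0],[0,0,0,0,0,0],[0,0,0,0,0,0],[0,0,0,0,0,0]]' -1;  python3 -m creep '[[0,0,0,0,0,0],[0,0,0,0,0,0]]'
```

```text
clock: 3.1
eef_pos: [0.4751, -0.01, 0.0156]
tool_rot: [0.779, 0.627, 0.0, 0.0]
ft_force: [0.0, 0.8, 4.5]
grip_width: 0.0183
grasp_force: 61.2
clock: 3.3
eef_pos: [0.4751, -0.01, 0.0157]
tool_rot: [0.779, 0.627, 0.0, 0.0]
ft_force: [-0.3, -0.2, 4.7]
grip_width: 0.0187
grasp_force: 61.3
```

```bash
python3 -m creep '[[0.41,-0.09,0,0,0,0],[0.41,-0.09,0,0,0,0],[0.41,-0.09,0,0,0,0],[0,0,0,0,0,0],[0,0,0,0,0,0]]';  python3 -m creep '[[0.13,0.6,0,0,0,0],[0.13,0.6,0,0,0,0],[0.13,0.6,0,0,0,0],[0.13,0.6,0,0,0,0],[0.13,0.6,0,0,0,0],[0.07,0.3,0,0,0,0],[0,0,0,0,0,0]]'; python3 - <<'E'
from h import *
shot('wrist','w2.png')
E
```

```text
clock: 3.8
eef_pos: [0.4871, -0.0125, 0.0157]
tool_rot: [0.779, 0.627, 0.0, 0.0]
ft_force: [-2.0, 1.3, 5.7]
grip_width: 0.0185
grasp_force: 61.5
clock: 4.5
eef_pos: [0.4947, 0.0203, 0.0157]
tool_rot: [0.779, 0.627, 0.0, 0.001]
ft_force: [-0.3, -0.8, 5.1]
grip_width: 0.0183
grasp_force: 61.4
```

View pics/w2.png

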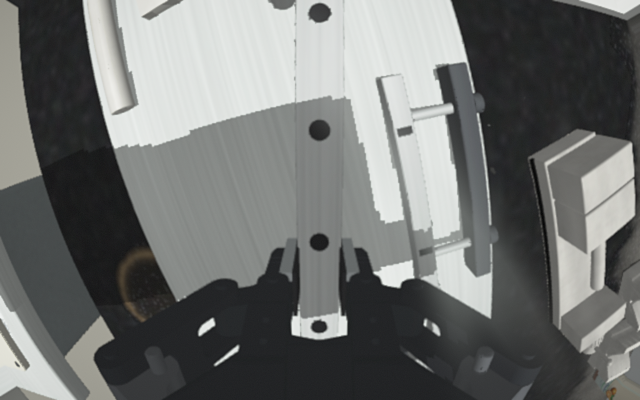

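The post's top is visible at (283,3), just left of the rail's flank at column 296, so the rail is on the right side of it. I'll creep towards the stop.

```bash
python3 -m creep '[[0.02,0.1,0,0,0,0],[0.02,0.1,0,0,0,0],[0.02,0.1,0,0,0,0],[0,0,0,0,0,0]]';python3 -m creep '[[0.02,0.1,0,0,0,0],[0,0,0,0,0,0]]';python3 -m creep '[[0.02,0.1,0,0,0,0],[0,0,0,0,0,0]]'
```

```text
clock: 4.95
eef_pos: [0.4951, 0.0226, 0.0157]
tool_rot: [0.779, 0.627, -0.0, 0.001]
ft_force: [-0.5, -3.8, 5.5]
grip_width: 0.0186
grasp_force: 61.4
clock: 5.15
eef_pos: [0.4953, 0.0236, 0.0157]
tool_rot: [0.779, 0.627, -0.0, 0.001]
ft_force: [-0.4, -2.6, 6.4]
grip_width: 0.0186
grasp_force: 61.4
clock: 5.35
eef_pos: [0.4955, 0.0246, 0.0157]
tool_rot: [0.779, 0.627, -0.0, 0.001]
ft_force: [-0.7, -2.7, 5.8]
grip_width: 0.0185
grasp_force: 61.4
```

```bash
python3 -m creep '[[0.02,0.1,0,0,0,0],[0,0,0,0,0,0]]' | grep -E 'eef|ft_f';python3 -m creep '[[0.01,0.05,0,0,0,0],[0,0,0,0,0,0]]'| grep -E 'eef|ft_f';python3 -m creep '[[0.01,0.05,0,0,0,0],[0,0,0,0,0,0]]'| grep -E 'eef|ft_f'
```

```text
eef_pos: [0.4957, 0.0256, 0.0156]
ft_force: [-0.4, -2.7, 5.8]
eef_pos: [0.4958, 0.026, 0.0157]
ft_force: [-1.1, -2.7, 6.3]
eef_pos: [0.4958, 0.026, 0.0157]
ft_force: [-0.6, -3.6, 5.6]
```

```bash
for i in 1; do python3 -m creep '[[0.01,0.05,0,0,0,0],[0,0,0,0,0,0]]' | grep -E 'eef|ft_f';python3 -m creep '[[0.01,0.05,0,0,0,0],[0,0,0,0,0,0]]'| grep -E 'eef|ft_f'; done
```

```text
eef_pos: [0.4958, 0.0261, 0.0157]
ft_force: [-0.6, -4.9, 6.1]
eef_pos: [0.4958, 0.0262, 0.0157]
ft_force: [-1.8, -6.6, 5.9]
```

```bash
python3 -m creep '[[-0.05,0,0,0,0,0],[0,0,0,0,0,0]]' | grep -E 'eef|ft_f';python3 -m creep '[[-0.05,0,0,0,0,0],[0,0,0,0,0,0]]'| grep -E 'eef|ft_f';python3 -m creep '[[-0.05,0,0,0,0,0],[0,0,0,0,0,0]]'| grep -E 'eef|ft_f'
```

```text
eef_pos: [0.4958, 0.0262, 0.0157]
ft_force: [-0.2, -5.5, 5.3]
eef_pos: [0.4956, 0.0262, 0.0157]
ft_force: [0.7, -5.6, 4.7]
eef_pos: [0.4954, 0.0263, 0.0157]
ft_force: [0.7, -6.6, 3.8]
```

```bash
python3 -m creep '[[-0.05,0,0,0,0,0],[0,0,0,0,0,0]]' | grep -E 'eef|ft_f';python3 -m creep '[[-0.05,0,0,0,0,0],[0,0,0,0,0,0]]'| grep -E 'eef|ft_f';python3 -m creep '[[-0.05,0,0,0,0,0],[0,0,0,0,0,0]]'| grep -E 'eef|ft_f';python3 -m creep '[[-0.05,0,0,0,0,0],[0,0,0,0,0,0]]'| grep -E 'eef|ft_f'
```

```text
eef_pos: [0.4951, 0.0263, 0.0157]
ft_force: [1.7, -4.7, 2.5]
eef_pos: [0.4948, 0.0263, 0.0157]
ft_force: [2.7, -6.0, 2.7]
eef_pos: [0.4946, 0.0264, 0.0157]
ft_force: [2.3, -4.8, 2.0]
eef_pos: [0.4942, 0.0264, 0.0157]
ft_force: [3.0, -4.8, 1.7]
```

```bash
python3 -m creep '[[-0.05,0,0,0,0,0],[0,0,0,0,0,0]]' | grep -E 'eef|ft_f';python3 -m creep '[[-0.05,0,0,0,0,0],[0,0,0,0,0,0]]'| grep -E 'eef|ft_f';python3 - <<'E'
from h import *
print(status.get_obs()['ft_torque'])
shot('scene','s1.png'); im=shot('side','d1.png')
a=cv2.imread('pics/s1.png')[195:275,305:385];b=cv2.imread('pics/d1.png')[160:235,285:385]
cv2.imwrite('pics/c1.png',np.hstack([cv2.resize(a,(400,400),interpolation=2),cv2.resize(b,(400,400),interpolation=2)]))
E
```

```text
eef_pos: [0.4938, 0.0264, 0.0157]
ft_force: [3.7, -5.9, 1.0]
eef_pos: [0.4933, 0.0264, 0.0157]
ft_force: [2.4, -5.5, 1.6]
[-1.04660599 -0.69506854 -0.45178593]
```

View pics/c1.png

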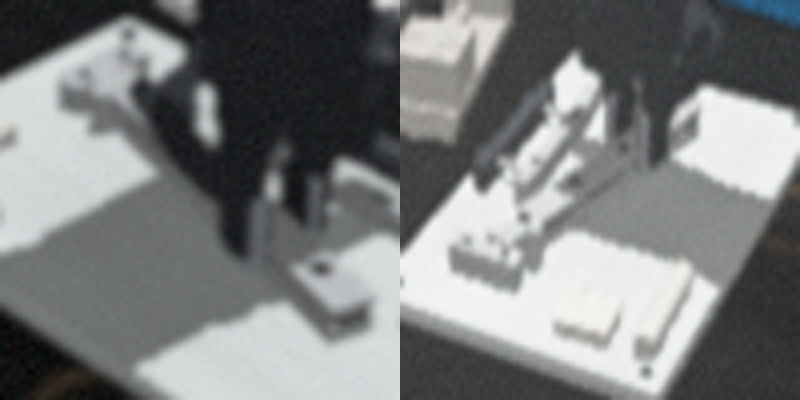

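The side crop shows the left end at the stop with the post close to its robot-side flank, but it's too coarse to confirm contact. I'll continue by feel with the torque.

```bash
P='from h import *
o=status.get_obs();print(o["eef_pos"].round(4),o["ft_force"].round(1),o["ft_torque"].round(2))'; python3 -m creep '[[-0.05,0,0,0,0,0],[0,0,0,0,0,0]]' >/dev/null;python3 -c "$P";python3 -m creep '[[-0.05,0,0,0,0,0],[0,0,0,0,0,0]]' >/dev/null;python3 -c "$P"; python3 -m creep '[[-0.05,0,0,0,0,0],[0,0,0,0,0,0]]' >/dev/null;python3 -c "$P"
```

```text
[0.4931 0.0264 0.0157] [ 4.3 -5.3 -0.3] [-1.01 -0.78 -0.52]
[0.4928 0.0264 0.0157] [ 3.9 -6.2 -0.5] [-1.   -0.92 -0.58]
[0.4926 0.0265 0.0157] [ 5.1 -5.  -1.5] [-1.01 -1.02 -0.7 ]
```

The force and torque now grow in a ratio of 0.125 m, which is the post's lever arm. So the rail is at the post as well as at the stop. I'll ease off, release and rise.

```bash
P='from h import *
o=status.get_obs();print(o["eef_pos"].round(4),o["ft_force"].round(1),o["ft_torque"].round(2),o["grip_width"])'; python3 -m creep '[[0.05,-0.03,0,0,0,0],[0,0,0,0,0,0]]' >/dev/null;python3 -c "$P"; python3 -m creep '[[0,0,0,0,0,0],[0,0,0,0,0,0],[0,0,0,0,0,0],[0,0,0,0,0,0]]' -0.1 >/dev/null;python3 -c "$P";python3 -m creep '[[0,0,1,0,0,0],[0,0,2,0,0,0],[0,0,4,0,0,0],[0,0,4,0,0,0],[0,0,0,0,0,0],[0,0,0,0,0,0]]'; python3 - <<'E'
from h import *
print(status.get_obs()['eef_pos'],status.get_obs()['tool_rot']);shot('wrist','w3.png')
E
```

```text
[0.4926 0.0264 0.0157] [ 4.3 -4.1  1.3] [-0.79 -0.8  -0.69] 0.018594473694138466
[0.4897 0.0283 0.015 ] [-0.7 -0.2 -0.2] [-0.04  0.03  0.02] 0.03805298017943081
clock: 10.05
eef_pos: [0.4914, 0.0283, 0.1271]
tool_rot: [0.779, 0.627, 0.002, 0.001]
ft_force: [-0.1, 0.3, -0.2]
grip_width: 0.0383
grasp_force: 0.0
[0.49139052 0.02825941 0.12711151] [0.77865233 0.62745271 0.00157267 0.00108389]
```

View pics/w3.png

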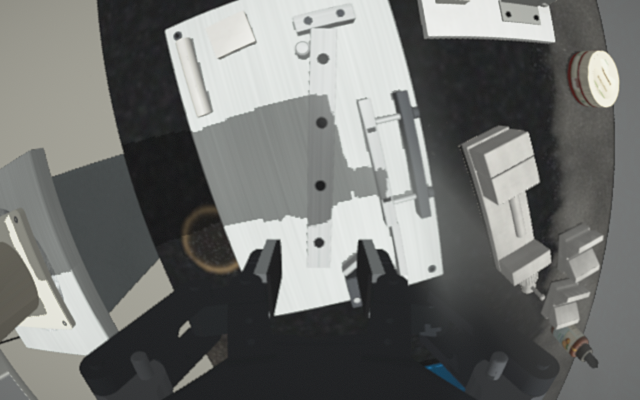

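The rail is at the stop ((323,14)) with its robot-side flank at the post (302,48), still askew. The holes are at (323,59), (321,123), (320,186), (319,243), and the bracket face's left edge is at (359,100).

```bash
python3 - <<'E'
from h import *
o=status.get_obs();im=cv2.imread('pics/w3.png');g=cv2.cvtColor(im,cv2.COLOR_BGR2GRAY)
yaw=.0494;R=np.array([[np.cos(yaw),-np.sin(yaw)],[np.sin(yaw),np.cos(yaw)]]);org=np.array([.4866,.0625])
F=lambda p,z:(R.T@(wz(p,z,o)-org)*1000)
hs=np.array([F(p,.03) for p in((323,59),(321,123),(320,186),(319,243))]);print(hs.round(1).tolist())
d=hs[0]-hs[3];a=np.arctan2(d[0],d[1]);c=hs.mean(0);r=np.array([np.sin(a),np.cos(a)]);n=np.array([r[1],-r[0]])
print('ang',a,'c',c,'heel',c+100*r-10*n,'toe',c-100*r-10*n)
print('post',F((302,48),.036),'stop corner',F((354,22),.028),'br',F((359,100),.026),F((385,200),.026))
pp=c-75*r-10*n
print('push pt -75:',pp,'world',org+R@pp/1000)
E
```

```text
[[35.3, 71.0], [20.9, 23.4], [7.1, -24.6], [-6.7, -72.5]]
ang 0.2847310145615608 c [14.14873293 -0.67606748] heel [32.64129109 98.1066501 ] toe [-23.53857013 -93.84079894]
post [22.27975599 82.4835353 ] stop corner [66.5731166  94.85034626] br [54.14454564 33.30839978] [ 56.04662262 -51.24632515]
push pt -75: [-16.51608748 -69.84736781] world [ 0.47355312 -0.00807772]
```

```bash
python3 -m creep '[[-2.1,-0.9,0,0,0,7.5],[-2.1,-0.9,0,0,0,7.5],[0,0,-3,0,0,0],[0,0,-3,0,0,0],[0,0,-3,0,0,0],[0,0,-1.5,0,0,0],[0,0,0,0,0,0],[0,0,0,0,0,0]]' -1;python3 -m creep '[[0,0,-0.5,0,0,0],[0,0,0,0,0,0],[0,0,0,0,0,0]]'
```

```text
clock: 10.9
eef_pos: [0.4473, 0.0101, 0.0196]
tool_rot: [0.69, 0.724, -0.001, -0.001]
ft_force: [0.3, 0.4, 0.4]
grip_width: -0.0003
grasp_force: 0.0
clock: 11.2
eef_pos: [0.4488, 0.0101, 0.0158]
tool_rot: [0.69, 0.724, 0.0, 0.0]
ft_force: [0.2, 0.4, 0.5]
grip_width: -0.0002
grasp_force: 0.0
```

```bash
python3 -m creep '[[0.2,0.01,0,0,0,0],[0.2,0.01,0,0,0,0],[0.2,0.01,0,0,0,0],[0.2,0.01,0,0,0,0],[0,0,0,0,0,0]]'|grep -E 'eef|ft_';python3 -m creep '[[0.1,0.005,0,0,0,0],[0.1,0.005,0,0,0,0],[0.1,0.005,0,0,0,0],[0.1,0.005,0,0,0,0],[0,0,0,0,0,0]]'|grep -E 'eef|ft_';python3 -m creep '[[0.1,0.005,0,0,0,0],[0.1,0.005,0,0,0,0],[0.1,0.005,0,0,0,0],[0.1,0.005,0,0,0,0],[0,0,0,0,0,0]]'|grep -E 'eef|ft_'
```

```text
eef_pos: [0.4568, 0.0105, 0.0154]
ft_force: [0.9, -0.0, -0.3]
eef_pos: [0.4605, 0.0107, 0.0153]
ft_force: [-0.0, 0.0, 0.2]
eef_pos: [0.464, 0.0109, 0.0151]
ft_force: [-1.1, -0.2, 0.2]
```

```bash
python3 -m creep '[[0.2,0.01,0,0,0,0],[0.2,0.01,0,0,0,0],[0.2,0.01,0,0,0,0],[0.2,0.01,0,0,0,0],[0,0,0,0,0,0]]'|grep -E 'eef|ft_';python3 -m creep '[[0.2,0.01,0,0,0,0],[0.2,0.01,0,0,0,0],[0.2,0.01,0,0,0,0],[0.2,0.01,0,0,0,0],[0,0,0,0,0,0]]'|grep -E 'eef|ft_'
```

```text
eef_pos: [0.4729, 0.0113, 0.0154]
ft_force: [-0.2, -0.2, 0.1]
eef_pos: [0.4807, 0.0117, 0.0153]
ft_force: [-0.9, -0.1, 0.4]
```

```bash
cat >> h.py <<'E'
def holes(f):
    o=status.get_obs();im=shot('wrist',f);g=cv2.cvtColor(im,cv2.COLOR_RGB2GRAY)
    yaw=.0494;R=np.array([[np.cos(yaw),-np.sin(yaw)],[np.sin(yaw),np.cos(yaw)]]);org=np.array([.4866,.0625])
    b=cv2.morphologyEx(g,cv2.MORPH_BLACKHAT,np.ones((31,31)))
    n,l,s,c=cv2.connectedComponentsWithStats((b>70).astype(np.uint8))
    q=[(c[i],R.T@(wz(c[i],.03,o)-org)*1000,s[i]) for i in range(1,n) if 20<s[i][4]<500 and .6<s[i][2]/s[i][3]<1.7]
    for a,p,t in q:
        if -40<p[0]<70 and -120<p[1]<120:print(a.round(1),p.round(1),t[4])
E
python3 -c "
from h import *
holes('w4.png')"
```

```text
[409.4 106.5] [31.2 23. ] 339
[464.5 142.5] [58.3  8.6] 115
[384.2 218.1] [ 22.4 -26.6] 241
[296.2 264.8] [-17.8 -50. ] 406
[341.7 263.9] [  3.6 -49.6] 382
[467.7 255.8] [ 68.4 -47.9] 137
```

The rail has turned to 0.176 rad. From y = -50 the catch's resistance would swing the rail away from the post, so I'll move the pusher out to y ≈ -86, next to the catch.

```bash
python3 -m creep '[[-0.7,-0.035,0.05,0,0,0],[-0.7,-0.035,0,0,0,0],[0.06,-1.2,0,0,0,0],[0.06,-1.2,0,0,0,0],[0.06,-1.15,0,0,0,0],[0,0,0,0,0,0],[0,0,0,0,0,0]]';python3 -m creep '[[0.2,0.01,0,0,0,0],[0.2,0.01,0,0,0,0],[0.2,0.01,0,0,0,0],[0,0,0,0,0,0]]'|grep -E 'eef|ft_';python3 -m creep '[[0.1,0.005,0,0,0,0],[0.1,0.005,0,0,0,0],[0.1,0.005,0,0,0,0],[0,0,0,0,0,0]]'|grep -E 'eef|ft_'
```

```text
clock: 14.45
eef_pos: [0.4683, -0.0252, 0.0158]
tool_rot: [0.691, 0.723, 0.0, -0.0]
ft_force: [0.1, 0.7, -0.0]
grip_width: -0.0001
grasp_force: 0.0
eef_pos: [0.4747, -0.0239, 0.0158]
ft_force: [0.5, 0.1, 1.0]
eef_pos: [0.4765, -0.024, 0.0156]
ft_force: [-2.4, -0.9, 1.2]
```

```bash
python3 -m creep '[[0.1,0.005,0,0,0,0],[0.1,0.005,0,0,0,0],[0.1,0.005,0,0,0,0],[0,0,0,0,0,0]]'|grep -E 'eef|ft_';python3 -m creep '[[0.1,0.005,0,0,0,0],[0.1,0.005,0,0,0,0],[0.1,0.005,0,0,0,0],[0,0,0,0,0,0]]'|grep -E 'eef|ft_';python3 -m creep '[[0.1,0.005,0,0,0,0],[0.1,0.005,0,0,0,0],[0.1,0.005,0,0,0,0],[0,0,0,0,0,0]]'|grep -E 'eef|ft_';python3 -m creep '[[0.1,0.005,0,0,0,0],[0.1,0.005,0,0,0,0],[0.1,0.005,0,0,0,0],[0,0,0,0,0,0]]'|grep -E 'eef|ft_'
```

```text
eef_pos: [0.4792, -0.024, 0.0155]
ft_force: [-5.3, -0.8, 1.8]
eef_pos: [0.4821, -0.0242, 0.0154]
ft_force: [-5.7, -1.9, 0.7]
eef_pos: [0.4841, -0.0241, 0.0152]
ft_force: [-5.7, -1.3, 2.1]
eef_pos: [0.49, -0.0235, 0.016]
ft_force: [-0.9, -0.6, 0.5]
```

```bash
python3 -c "
from h import *
holes('w5.png');print(status.get_obs()['ft_force'])"
```

```text
[404.1  24.7] [36.6 23.2] 315
[451.5  64. ] [58.4  7.7] 113
[373.4 246.9] [ 25.9 -76.8] 221
[296.2 264.8] [-10.3 -85.9] 406
[341.7 263.9] [ 11.2 -85.5] 384
[-1.5804404  -0.73642393 -0.12300647]
```

```bash
python3 -m creep '[[-0.5,-0.02,0,0,0,0],[-0.5,-0.02,0,0,0,0],[0,0,3,0,0,0],[0,0,4,0,0,0],[0,2,4,0,0,0],[0,1.6,0,0,0,0],[0,0,0,0,0,0],[0,0,0,0,0,0]]';python3 -c "
from h import *
holes('w6.png');o=status.get_obs();print(o['eef_pos'])
yaw=.0494;R=np.array([[np.cos(yaw),-np.sin(yaw)],[np.sin(yaw),np.cos(yaw)]]);org=np.array([.4866,.0625])
im=cv2.imread('pics/w6.png')[0:300,200:500];cv2.imwrite('pics/w6c.png',cv2.resize(im,(600,600),interpolation=2))"
```

```text
clock: 17.7
eef_pos: [0.4786, 0.0122, 0.1257]
tool_rot: [0.69, 0.724, -0.0, 0.0]
ft_force: [-0.2, -0.3, 0.4]
grip_width: 0.0001
grasp_force: 0.0
[374.5   6.5] [ 34.1 104.9] 52
[406.4   9.5] [ 59.8 104.7] 49
[385.   45.4] [41.8 72.7] 103
[377.9 107.9] [36.4 22.8] 102
[405.3 127.5] [58.9  8.2] 35
[369.4 170.6] [ 31.  -26.8] 86
[360.4 229.3] [ 25.5 -76.9] 87
[318.7 251.4] [ -9.5 -97.2] 430
[296.4 265.1] [ -29.  -110.7] 381
[341.1 257.9] [  10.  -103.7] 213
[370.2 262.8] [  35.9 -109.1] 42
[0.47831279 0.01186612 0.12516853]
```

View pics/w6c.png

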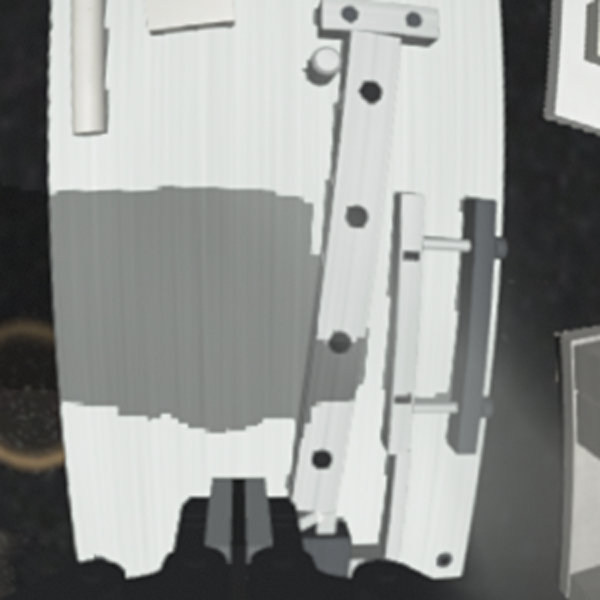

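The picture shows the rail's left end at the stop, about 4 mm clear of the post. Its right end is on the catch nose at about (315,520), and it's nearly parallel to the bracket, whose face edge is at columns 390-400. The holes give 0.108 rad. I'll carry on pushing at y ≈ -75.

```bash
python3 -m creep '[[0.1,-1.25,0,0,0,0],[0.1,-1.25,-3,0,0,0],[0,0,-3,0,0,0],[0,0,-3,0,0,0],[0,0,-1.5,0,0,0],[0,0,0,0,0,0],[0,0,-0.35,0,0,0],[0,0,0,0,0,0]]'|grep -E 'eef|ft_';python3 -m creep '[[0.2,0.01,0,0,0,0],[0.2,0.01,0,0,0,0],[0.2,0.01,0,0,0,0],[0.2,0.01,0,0,0,0],[0,0,0,0,0,0]]'|grep -E 'eef|ft_';python3 -m creep '[[0.1,0.005,0,0,0,0],[0.1,0.005,0,0,0,0],[0.1,0.005,0,0,0,0],[0,0,0,0,0,0]]'|grep -E 'eef|ft_'
```

```text
eef_pos: [0.4817, -0.0134, 0.0177]
ft_force: [-0.3, -0.6, 0.2]
eef_pos: [0.4897, -0.0124, 0.0175]
ft_force: [-0.0, -0.1, 0.5]
eef_pos: [0.4912, -0.0123, 0.017]
ft_force: [-2.3, 0.4, 0.7]
```

```bash
python3 -m creep '[[0.1,0.005,0,0,0,0],[0.1,0.005,0,0,0,0],[0.1,0.005,0,0,0,0],[0,0,0,0,0,0]]'|grep -E 'eef|ft_';python3 -m creep '[[0.1,0.005,0,0,0,0],[0.1,0.005,0,0,0,0],[0.1,0.005,0,0,0,0],[0,0,0,0,0,0]]'|grep -E 'eef|ft_';python3 -m creep '[[0.1,0.005,0,0,0,0],[0.1,0.005,0,0,0,0],[0,0,0,0,0,0]]'|grep -E 'eef|ft_'; python3 -c "
from h import *
holes('w7.png')"
```

```text
eef_pos: [0.4954, -0.0122, 0.0173]
ft_force: [-1.3, -1.2, -0.9]
eef_pos: [0.4984, -0.012, 0.0173]
ft_force: [-0.8, -0.8, -0.2]
eef_pos: [0.5003, -0.0119, 0.0173]
ft_force: [-1.4, -0.7, -0.4]
[387.8  48.3] [40.5 23.3] 349
[428.4  86. ] [58.8  8. ] 114
[296.2 264.8] [  0.4 -75.6] 404
[341.7 263.8] [ 22.2 -75.2] 386
[368.  266.9] [ 35.1 -77.2] 201
```

```bash
python3 -m creep '[[0.08,0.004,0,0,0,0],[0.08,0.004,0,0,0,0],[0.08,0.004,0,0,0,0],[0,0,0,0,0,0]]'|grep -E 'eef|ft_';python3 -m creep '[[0.06,0.003,0,0,0,0],[0.06,0.003,0,0,0,0],[0.06,0.003,0,0,0,0],[0,0,0,0,0,0]]'|grep -E 'eef|ft_';python3 -m creep '[[0.05,0.003,0,0,0,0],[0.05,0.002,0,0,0,0],[0,0,0,0,0,0]]'|grep -E 'eef|ft_'; python3 -c "
from h import *
holes('w8.png')"
```

```text
eef_pos: [0.5027, -0.0118, 0.0173]
ft_force: [-1.7, -0.2, -0.1]
eef_pos: [0.5044, -0.0117, 0.0173]
ft_force: [-2.3, -1.4, 0.3]
eef_pos: [0.5054, -0.0117, 0.0173]
ft_force: [-1.3, -0.8, -0.0]
[380.9  47.5] [42.7 23.4] 364
[417.9  85.1] [59.  8.] 122
[410.6 214.8] [ 58.8 -50.5] 103
[296.2 264.8] [  5.5 -75.6] 404
[341.7 263.8] [ 27.3 -75.2] 386
[403.4 267.8] [ 58.1 -78.4] 344
[367.7 266.9] [ 40.  -77.2] 199
```

```bash
python3 -m creep '[[0.04,0.002,0,0,0,0],[0.04,0.002,0,0,0,0],[0,0,0,0,0,0]]'|grep -E 'eef|ft_';python3 -m creep '[[0.04,0.002,0,0,0,0],[0.04,0.002,0,0,0,0],[0,0,0,0,0,0]]'|grep -E 'eef|ft_';python3 -m creep '[[0.04,0.002,0,0,0,0],[0.04,0.002,0,0,0,0],[0,0,0,0,0,0]]'|grep -E 'eef|ft_';python3 -m creep '[[0.04,0.002,0,0,0,0],[0.04,0.002,0,0,0,0],[0,0,0,0,0,0]]'|grep -E 'eef|ft_'
```

```text
eef_pos: [0.5062, -0.0116, 0.0173]
ft_force: [-2.0, -1.0, -0.5]
eef_pos: [0.507, -0.0116, 0.0173]
ft_force: [-1.1, -1.5, 0.1]
eef_pos: [0.5078, -0.0115, 0.0173]
ft_force: [-1.9, -1.6, 0.9]
eef_pos: [0.5086, -0.0115, 0.0173]
ft_force: [-1.7, -1.4, 0.2]
```

```bash
python3 -m creep '[[0.04,0.002,0,0,0,0],[0.04,0.002,0,0,0,0],[0,0,0,0,0,0]]'|grep -E 'eef|ft_';python3 -m creep '[[0.04,0.002,0,0,0,0],[0.04,0.002,0,0,0,0],[0,0,0,0,0,0]]'|grep -E 'eef|ft_';python3 -m creep '[[0.04,0.002,0,0,0,0],[0.04,0.002,0,0,0,0],[0,0,0,0,0,0]]'|grep -E 'eef|ft_';python3 -m creep '[[0.04,0.002,0,0,0,0],[0.04,0.002,0,0,0,0],[0,0,0,0,0,0]]'|grep -E 'eef|ft_'; python3 -c "
from h import *
holes('w9.png')"
```

```text
eef_pos: [0.5101, -0.0112, 0.0175]
ft_force: [-1.2, -0.3, 0.7]
eef_pos: [0.5103, -0.0112, 0.0174]
ft_force: [-0.6, 0.5, 0.3]
eef_pos: [0.5104, -0.0113, 0.0172]
ft_force: [-4.0, 0.2, 1.9]
eef_pos: [0.5104, -0.0113, 0.017]
ft_force: [-6.3, -0.7, 3.3]
[373.6  46.9] [44.5 23.5] 364
[407.   84.4] [59.  8.] 122
[296.2 264.8] [ 10.6 -75.4] 406
[341.6 263.9] [ 32.3 -74.9] 385
[367.6 267.3] [ 45.  -77.1] 195
```

The rail is now parallel (-0.005 rad) and held hard, with the force rising. That is fence contact at x ≈ 54.5. I'll shift to y ≈ -30, mid-face, for the steady press.

```bash
python3 -m creep '[[-0.6,-0.03,0,0,0,0],[-0.6,-0.03,0,0,0,0],[-0.07,1.5,0,0,0,0],[-0.07,1.5,0,0,0,0],[-0.07,1.5,0,0,0,0],[0,0,0,0,0,0],[0,0,0,0,0,0]]'|grep -E 'eef|ft_';python3 -m creep '[[0.2,0.01,0,0,0,0],[0.2,0.01,0,0,0,0],[0.1,0.005,0,0,0,0],[0.1,0.005,0,0,0,0],[0,0,0,0,0,0]]'|grep -E 'eef|ft_'; python3 -m creep '[[0.05,0.002,0,0,0,0],[0.05,0.002,0,0,0,0],[0.05,0.002,0,0,0,0],[0,0,0,0,0,0]]'|grep -E 'eef|ft_'
```

```text
eef_pos: [0.498, 0.033, 0.0175]
ft_force: [-0.2, -0.8, 1.1]
eef_pos: [0.5038, 0.0332, 0.0173]
ft_force: [0.7, -0.0, -0.5]
eef_pos: [0.5052, 0.0335, 0.0173]
ft_force: [-0.4, -0.1, -0.3]
```

```bash
python3 -m creep '[[0.05,0.002,0,0,0,0],[0.05,0.002,0,0,0,0],[0.05,0.002,0,0,0,0],[0.05,0.002,0,0,0,0],[0,0,0,0,0,0]]'|grep -E 'eef|ft_';python3 -m creep '[[0.05,0.002,0,0,0,0],[0.05,0.002,0,0,0,0],[0.05,0.002,0,0,0,0],[0,0,0,0,0,0]]'|grep -E 'eef|ft_'; python3 -m creep '[[0.05,0.002,0,0,0,0],[0.05,0.002,0,0,0,0],[0,0,0,0,0,0]]'|grep -E 'eef|ft_'
```

```text
eef_pos: [0.5072, 0.0335, 0.0173]
ft_force: [0.3, 0.5, 0.9]
eef_pos: [0.5079, 0.0335, 0.0171]
ft_force: [-2.0, -1.1, 0.9]
eef_pos: [0.5082, 0.0336, 0.017]
ft_force: [-5.1, -0.1, 2.0]
```

```bash
python3 -m creep '[[0.05,0.002,0,0,0,0],[0.05,0.002,0,0,0,0],[0,0,0,0,0,0]]'|grep -E 'eef|ft_'; python3 -m creep '[[0.05,0.002,0,0,0,0],[0,0,0,0,0,0]]'|grep -E 'eef|ft_'
```

```text
eef_pos: [0.5082, 0.0336, 0.0168]
ft_force: [-6.9, -0.5, 3.1]
eef_pos: [0.5082, 0.0336, 0.0167]
ft_force: [-7.2, -0.6, 4.1]
```

```bash
python3 -m creep '[[0.05,0.002,0,0,0,0],[0.05,0.002,0.02,0,0,0],[0,0,0,0,0,0]]'|grep -E 'eef|ft_'; python3 -m creep '[[0.04,0.002,0,0,0,0],[0,0,0,0,0,0],[0,0,0,0,0,0],[0,0,0,0,0,0],[0,0,0,0,0,0]]'|grep -E 'eef|ft_'
```

```text
eef_pos: [0.5083, 0.0336, 0.0166]
ft_force: [-9.7, 0.1, 5.1]
eef_pos: [0.5083, 0.0336, 0.0166]
ft_force: [-10.7, -0.4, 4.5]
```

That was a steady push of about 10 N. I'll back off, rise and check.

```bash
python3 -m creep '[[-0.3,-0.01,0,0,0,0],[-0.5,-0.02,0,0,0,0],[-1,-0.05,0,0,0,0],[-1,-0.05,2,0,0,0],[0,0,4,0,0,0],[0,0,4,0,0,0],[0,0,0,0,0,0],[0,0,0,0,0,0]]'|grep -E 'eef|ft_|clo'; python3 -c "
from h import *
holes('w10.png')"
```

```text
clock: 29.1
eef_pos: [0.4857, 0.0325, 0.1189]
ft_force: [0.4, 0.6, -0.9]
[364.4  27.3] [ 33.6 104.9] 53
[397.6  29.6] [ 59.1 104.8] 54
[347.2  59.1] [20.5 79.3] 81
[379.5  68. ] [44.7 73.3] 104
[378.1 133.5] [44.3 23.3] 110
[318.7 251.3] [ -1.  -73.8] 431
[296.5 265. ] [-19.9 -86.9] 384
[341.4 265. ] [ 18.4 -87.1] 388
[372.3 253.6] [ 44.4 -76.7] 76
[387.9 275. ] [ 60.  -98.5] 212
```

```bash
python3 -m creep '[[-0.5,0,4,0,0,0],[-0.5,0,4,0,0,0],[-0.5,0,3,0,0,0],[0,0,0,0,0,0],[0,0,0,0,0,0]]'|grep -E 'eef'; python3 - <<'E'
from h import *
c=get_calibration('wrist');T=np.array(c['tool_from_camera'])
yaw=.0494;Rf=np.array([[np.cos(yaw),-np.sin(yaw)],[np.sin(yaw),np.cos(yaw)]]);org=np.array([.4866,.0625])
def rect(f,pos,q):
    g=cv2.imread('pics/'+f,0);R=Ro.from_quat(q).as_matrix();out=[]
    for y in range(-90,-116,-2):
        row=[]
        for x in range(16,60,3):
            w=np.r_[org+Rf@[x/1000,(y-2)/1000],.026];p=T[:3,:3].T@(R.T@(w-pos)-T[:3,3])
            a=np.arctan2(np.hypot(p[0],p[1]),p[2]);d=p[:2]/np.hypot(p[0],p[1])*a*c['fx']
            u,v=d[0]+c['cx'],d[1]+c['cy'];row.append(int(g[int(round(v)),int(round(u))]))
        print(y,*['%3d'%r for r in row])
rect('w0.png',np.array([.45782,.03849,.23052]),[.779436,.626481,-.000736,-.000767])
o=status.get_obs();shot('wrist','w11.png');print();rect('w11.png',o['eef_pos'],o['tool_rot'])
E
```

```text
eef_pos: [0.4692, 0.0324, 0.2266]
-90 231 222 225 217 180 222 230 231 230 230 229 229 228 214 150
-92 229 189 139 108 121 114 231 231 230 230 230 229 227 227 167
-94 172 128  96  99 108 113 226 232 230 230 229 229 228 228 160
-96 116 100  98 156 158 187 217 230 230 230 229 229 227 198 147
-98  98 125 158 221 222 214 229 231 230 230 229 229 228 207 137
-100 132 163 210 219 222 214 225 232 230 230 230 229 228 228 159
-102 171 216 216 203 216 214 224 232 230 230 230 229 228 200 153
-104 214 211 211 169 216 214 225 232 231 230 229 229 228 201 136
-106 199 189 119 154 214 213 201 151 233 230 230 229 228 201 121
-108 105  74  87 122 215 215 162  92 216 231 230 229 228 206 153
-110  62  49  48 169 218 216 101  53 170 232 230 229 229 196 148
-112  48  51  49  89 197 205 103  54 128 232 230 230 229 203 133
-114  70  58  75  63 116  87  82  74 133 231 230 229 228 205 121

-90 232 230 212 166 164 142 107 220 219 216 212 215 214 203 152
-92 231 192 160 112 110 112 111 220 218 215 212 216 214 195 160
-94 146 114  98 106 110 112 122 219 219 217 212 216 214 193 163
-96 119  99  99 149 160 160 147 214 219 217 212 216 215 183 120
-98  96 122 177 219 220 218 194 214 217 216 214 216 217 176 122
-100 108 171 209 217 220 215 214 216 218 217 215 218 216 168 125
-102 189 213 216 185 217 215 226 226 226 226 226 226 225 173 131
-104 215 216 216 150 216 214 231 233 232 231 232 231 230 174 145
-106 204 171 155 131 216 215 169 172 234 232 232 232 231 160 146
-108 151 113  95 123 216 216 118 102 224 232 231 232 231 220 156
-110  49  46  46 119 217 216 167  42 165 232 231 231 231 192 162
-112  45  49  47 105 190 188 141  44 133 233 231 231 231 183 173
-114  65  66  63  65  69  70  69  67  94 232 231 231 231 170 114
```

The catch nose is in the same out position as at the start, now behind the rail's flank. The rail is flush and at the stop, so I'm handing in.

```bash
python3 -c "
from workcell import ticket
print(ticket.job_done())"
```

```text
the job is handed in; nothing more can be done
None
```

The rail is seated flush along the fence with its left end at the stop and the catch out behind it, after a steady press of about 10.5 N. During the swing its flank stood about 4–5 mm off the pivot post instead of staying against it, and I did not correct that; the job is handed in.

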